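# Take down the topping stack on the bakery counter

### The job

Take apart the stack on the counter: stand each topping tin upright in the middle of the mat that matches its lid, and put the two serving boards away in the corner rack, one flat on the other with the pale board underneath and the dark one on top, both squared up against the rack's two fences. Do not tip a tin over on the way, and leave the paper cup where it stands.

Things in the scene. Friction and masses are not known exactly. Their poses are not given: they have to be found in the camera images.
- dark_board_mid (a point): dark-brown wooden serving board, 160 x 64 x 20 mm, 0.24 kg, the lowest piece of the stack, lying flat on the counter. Point: its centre (10 mm above its underside). x along its 160 mm length, y across its 64 mm width, z up.
- pale_board_mid (a point): pale wooden serving board of the same size, 160 x 64 x 20 mm, 0.24 kg, lying roughly crosswise on the middle of the dark board and carrying the three tins in a row along its length. Point: its centre (10 mm above its underside). x along its length, y across its width, z up.
- tin_red_mid (a point): closed round topping tin with a red lid and a red band, 48 mm in diameter, 50 mm high, 0.1 kg, straight-sided, standing on the pale board (the tins stand about 54 mm apart, centre to centre). Point: its centre, 25 mm above its underside; z is its axis, up.
- tin_yellow_mid (a point): the same tin with a yellow lid and band. Point: its centre, 25 mm above its underside; z up.
- tin_green_mid (a point): the same tin with a green lid and band. Point: its centre, 25 mm above its underside; z up.
- mat_red: red round mat, 80 mm in diameter, 4 mm thick, fixed on the counter. Origin: centre of its underside (its top is 4 mm higher).
- mat_yellow: yellow round mat, same size, fixed. Origin: centre of its underside.
- mat_green: green round mat, same size, fixed. Origin: centre of its underside.
- rack_corner (a point): corner rack: fixed steel plate 6 mm thick with two blue fences 46 mm high. Point: inner corner of the fences, on the plate's top; z up. Fence faces: plane x = 0 (full width), and y = 0 (only two tabs, x 0 to -28 and -132 to -160 mm; a finger fits in the gap). Squared boards lie lengthwise along x, centre at x -80, y -32 mm, z 10 (lower) or 30 mm (upper). Plate reaches to x -182, y -96 mm.
- cup: bystander: open white paper cup, 72 mm wide at the rim, 85 mm high, standing loose beyond the work. Origin: centre of its underside.
There are look-alikes about, which are no part of the job. Leave any purple, red or turquoise look-alike of the part that bears dark_board_mid alone.

How it is judged:
By the outcome, as a careful person would: the job done as asked, in the order asked, and still so for the second after the job is handed in, with the robot touching nothing.
It also fails if it takes over 144 s, if anything falls off the work surface, if the arm or the gripper's body presses on something with over 40 N, if the wrist force passes 120 N, or if a joint passes its speed limit or range.

### The arm

A 6-joint arm with a two-finger parallel gripper is mounted at the origin on the work surface. World frame = base frame: x ahead of the robot, y to its left, z up, the work surface at z = 0. Lengths are in mm, angles in degrees, forces in N, time in s.
With the tool pointing down it reaches from about 350 to 850 mm from the base axis. Payload 8.1 kg.
Tool frame: the origin (TCP) lies at the very end of the fingers, on their centre line; the grasp point (between the pads) lies 19 mm behind it; z points along the fingers, y is the line along which they close (so a half turn about z gives the same grasp; the last joint's range is limited). The gripper opens to 85 mm and grips with 20 to 120 N. Pads are 22 mm wide; open, the fingers measure 114 mm over their backs; the gripper's body (76 mm by 85 mm) begins 54 mm behind the grasp point. The pads swing forward as they close: fully open they stand 13 mm farther back than shut.
Start: joints at [-4.893, 7.471, 85.268, -0, 87.261, -4.893], TCP at [600.004, 0.022, 231.292] pointing down, gripper open.
Joint ranges: [-169.43, 169.43], [-51.17, 129.36], [1.28, 143.12], [-76.62, 256.62], [0, 156.53], [-152.29, 152.29]. Speed limits (degrees/s): [136.94, 136.94, 159.86, 180, 180, 180].

### API

Orientations are given as [roll, pitch, yaw] about the fixed x, y, z axes, in that order (R = Rz(yaw) Ry(pitch) Rx(roll)).
In Python, from bench import sense, eyes, job, models gives the robot as it stands. The module is installed in compiled form; this text tells all that it offers.
- The arm moves only by the tool apply_moves, never from a script. Its argument "rows" is a list of rows, each a list of 6 numbers: the shift along the tool's x, y, z in mm, then the turn, a rotation vector about the tool's x, y, z in rad. In form: [[dx, dy, dz, rx, ry, rz], ...]. A call has exactly 5 rows; each row shifts and turns the commanded pose from where the row before left it, along the tool's axes as they then stand; what a row does not reach is not made up. A row lasts 1/8 s, in which the tool goes at most 62.5 mm and 10.7 degrees, less where a joint would pass 70% of its speed; a pose out of reach is approached as far as the arm can. A call is refused whole if a number of a shift passes 62.5 or a number of a turn 0.188, either way. A call with a gripper value outside its range is refused whole. "fingers" is the finger opening in mm, from 0 to 85.4, set as the call begins (left out, the last holds). The fingers move at their own pace and stop on an object; "grip_force" is the grip in N (left out, the last holds). Time passes only in rows, so rows that do not move let the fingers close, or fill a call up. It gives the time, the measured TCP pose, the force, the opening and the grip force at its end, in the units of the state.
- sense(): the state, without advancing time (a new reading comes with each control period).
- eyes.snapshot(name): name is "scene" or "side" or "wrist"; returns (picture, depth): 400x640x3 uint8, red, green, blue; 400x640 float32, mm along the optical axis (not along the pixel's ray), 0 where there is no reading.
- eyes.get_calibration(name): a dict with "intrinsics" (3x3 intrinsics, pixels), "D" ([k1, k2, p1, p2, k3] as OpenCV has them; the pictures are not rectified), "R" (3x3) and "t" (3): a world point X has camera coordinates R X + t; the wrist camera has in their place "mount" (4x4, takes a point from camera to tool coordinates, whose origin is the TCP and whose axes are the flange's). Camera axes: x right, y down, z forward; pixel columns grow to the right and rows downward; lengths in mm; the calibration is good to about 2 mm. A picture is of the moment at which its call begins: read the wrist's pose just before it. get_calibration takes no time and is no camera call.
- job.hand_in(): hands the job in; it is judged then, once.
Trained networks look in the newest picture that a camera, given by its name, has taken for a name from the list of things; names that differ only in an ending like _2 or _b are one class to them, and where a whole thing is asked for, a point or a joint stands for the part that bears it (a point fixed in the world has none). Each returns a list of dicts, best first, with "confidence" (0 to 1); they miss things now and then, are a little off and sometimes report something else, mostly with a low value. They report only what shows in the picture. A call takes as long as a camera call. They do not tell look-alikes from the thing itself.
- models.boxes_of(name, camera): "xyz" ([x, y, z] in mm, in world coordinates, good to about 4 mm: the middle of the surface that is visible of it).
- models.cut_out(name, camera): "pixels" (400x640 bool, what is visible of it).
- models.place_of(name, camera): "xyz" ([x, y, z] in mm, in world coordinates, good to about 4 mm: a listed point, or the origin of a listed thing).
The state is a dict: "time": time; "joint_pos": joint angles; "qd": joint speeds; "joint_efforts": joint torques, N m; "tool_pos": TCP position; "tcp_rot": TCP orientation; "ft_force": force on the tool from outside, world axes, zero at the start; "wrist_torque": the same for the moment, N m; "finger_gap": finger opening in mm; "grip_force": force on a finger pad.
Only numpy, scipy, OpenCV 4.12 (cv2) and the standard library are available. Lean on these libraries where they do the work, as an engineer would, in place of code of your own. Each camera call takes 0.05 s, during which the arm holds its last target. There are 200 camera calls.

## Working session

There is one attempt and no reset: what is moved stays moved. The work goes in short steps, Python scripts to look and compute and a tool call to move; the robot and the scene stay as the last step left them, time stands still between calls to the robot, and variables do not carry over. Pictures are saved under pics/ and viewed, at most 14 in all, crops included, and the job is handed in when it is done.

Besides the shell and the picture viewer there is one more tool, called after "Request:" by a JSON object that holds its "op" and its "data", one argument or row to a line. apply_moves: Moves the arm, as the interface text tells. Its arguments: {"type":"object","properties":{"rows":{"type":"array"},"fingers":{"type":"number"},"grip_force":{"type":"number"}},"required":["rows"]}

```bash
mkdir -p pics; cat > h.py <<'E'
import numpy as np, cv2
from bench import sense, eyes, job, models
from scipy.spatial.transform import Rotation as Ro
np.set_printoptions(suppress=True,precision=1)
def snap(c,save=None):
    s=sense(); p,d=eyes.snapshot(c)
    if save: cv2.imwrite('pics/'+save,p[:,:,::-1])
    return s,p,d
def cloud(c,s,d):
    k=eyes.get_calibration(c); K=np.array(k['intrinsics'],float); D=np.array(k['D'],float)
    v,u=np.mgrid[:400,:640]; n=cv2.undistortPoints(np.stack([u,v],-1).reshape(-1,1,2).astype(float),K,D).reshape(400,640,2)
    P=np.dstack([n[...,0]*d,n[...,1]*d,d])
    if 'mount' in k:
        M=np.array(k['mount']); P=P@M[:3,:3].T+M[:3,3]
        R=Ro.from_euler('xyz',s['tcp_rot'],degrees=True).as_matrix()
        P=P@R.T+np.array(s['tool_pos'])
    else: P=(P-np.array(k['t']))@np.array(k['R'])
    P[d<=0]=np.nan
    return P
E
python3 - <<'E'
from h import *
print(sense())
for c in ['scene','side','wrist']:
    snap(c,c+'0.png')
    k=eyes.get_calibration(c); print(c,{a:np.array(b).round(2).tolist() for a,b in k.items()})
for n in ['dark_board_mid','pale_board_mid','tin_red_mid','tin_yellow_mid','tin_green_mid','mat_red','mat_yellow','mat_green','rack_corner','cup']:
    for c in ['scene','side']:
        print(n,c,[(np.round(r['xyz']).tolist(),round(r['confidence'],2)) for r in models.place_of(n,c)])
E
```

```text
{'time': 0.0, 'joint_pos': array([-4.9,  7.5, 85.3, -0. , 87.3, -4.9]), 'qd': array([ 0.1, -0. ,  0.1,  0. , -0.1,  0. ]), 'joint_efforts': array([ -0. , -56.9, -50.1,  -0. ,   0. ,   0. ]), 'tool_pos': array([599.4,   0.1, 230.2]), 'tcp_rot': array([-179.9,   -0. ,   90. ]), 'ft_force': array([ 0.5, -0. ,  0. ]), 'wrist_torque': array([-0.,  0., -0.]), 'grip_force': 0.0, 'finger_gap': 85.45692796711045}
scene {'intrinsics': [[375.36, 0.0, 320.0], [0.0, 375.36, 201.09], [0.0, 0.0, 1.0]], 'D': [0.01, 0.0, 0.0, 0.0, 0.0], 'R': [[-0.78, 0.63, -0.0], [0.35, 0.43, -0.83], [-0.53, -0.65, -0.55]], 't': [399.0, -154.83, 1345.67]}
side {'intrinsics': [[395.46, 0.0, 316.46], [0.0, 395.46, 200.97], [0.0, 0.0, 1.0]], 'D': [0.0, 0.0, 0.0, 0.0, 0.0], 'R': [[-1.0, -0.03, 0.0], [-0.02, 0.77, -0.64], [0.02, -0.64, -0.77]], 't': [521.94, 45.13, 974.89]}
wrist {'intrinsics': [[281.17, 0.0, 315.38], [0.0, 281.17, 200.11], [0.0, 0.0, 1.0]], 'D': [0.02, 0.0, 0.0, 0.0, 0.0], 'mount': [[0.0, -0.96, -0.3, 75.94], [1.0, 0.0, 0.0, 0.66], [-0.0, -0.3, 0.96, -141.3], [0.0, 0.0, 0.0, 1.0]]}
dark_board_mid scene [
[... 406 characters left out ...]
 202.0, 67.0], 0.79)]
tin_yellow_mid scene [([536.0, 311.0, 63.0], 0.73), ([682.0, -24.0, 4.0], 0.58)]
tin_yellow_mid side [([536.0, 306.0, 65.0], 0.62)]
tin_green_mid scene [([532.0, 257.0, 65.0], 0.69)]
tin_green_mid side [([533.0, 255.0, 62.0], 0.8)]
mat_red scene [([440.0, 42.0, 1.0], 0.83)]
mat_red side [([439.0, 46.0, 4.0], 0.61)]
mat_yellow scene [([578.0, -9.0, 0.0], 0.69)]
mat_yellow side [([578.0, -12.0, 1.0], 0.62)]
mat_green scene [([687.0, -25.0, -0.0], 0.82)]
mat_green side [([691.0, -30.0, -5.0], 0.82)]
rack_corner scene [([599.0, -247.0, 3.0], 0.68)]
rack_corner side [([603.0, -243.0, 5.0], 0.56)]
cup scene [([738.0, -178.0, 1.0], 0.97)]
cup side [([734.0, -180.0, 4.0], 0.7)]
```

View pics/scene0.png

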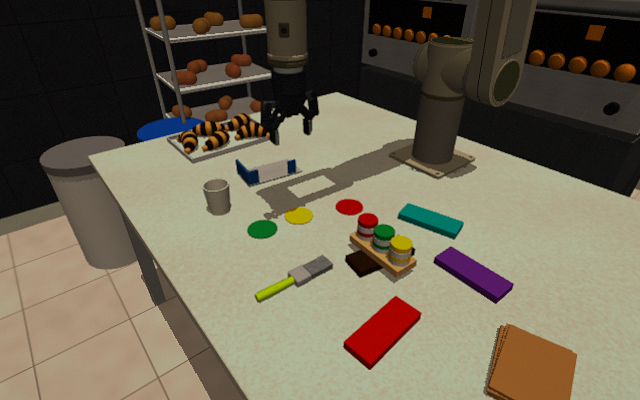

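View pics/side0.png

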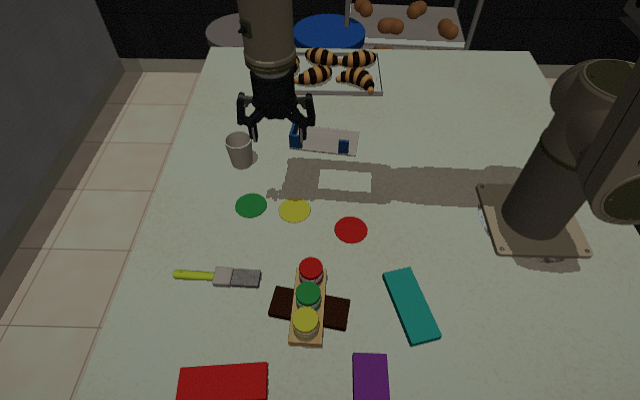

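View pics/wrist0.png

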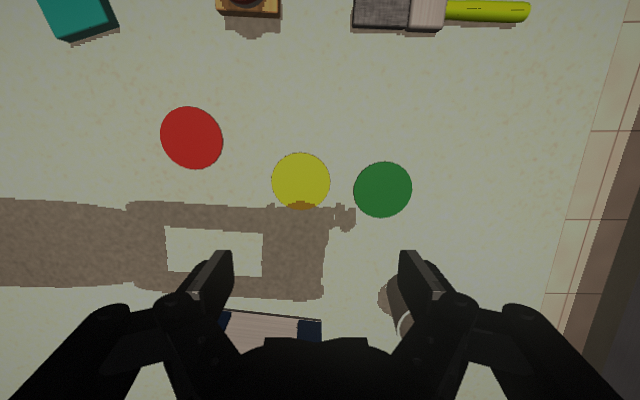

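The views agree. The stack is at scene (385,250) and side (308,300), mats at wrist (191,138), (300,181), (383,190), and the rack at side (325,140). The teal, purple and red boards are look-alikes. I'll measure the mats and rack from here, then move over the stack.

```bash
cat >> h.py <<'E'
HUE={'red':lambda h:(h<8)|(h>172),'yellow':lambda h:(h>22)&(h<34),'green':lambda h:(h>45)&(h<85)}
def colpts(p,P,col,zlo,zhi,xr,yr):
    H=cv2.cvtColor(p,cv2.COLOR_RGB2HSV)
    m=HUE[col](H[...,0])&(H[...,1]>110)&(H[...,2]>50)&(P[...,2]>zlo)&(P[...,2]<zhi)&(P[...,0]>xr[0])&(P[...,0]<xr[1])&(P[...,1]>yr[0])&(P[...,1]<yr[1])
    return P[m]
def circ(q):
    (c,r)=cv2.minEnclosingCircle(q[:,:2].astype(np.float32)); return np.array([*c,r,np.median(q[:,2]),len(q)])
E
python3 - <<'E'
from h import *
for c in ['wrist','scene','side']:
    s,p,d=snap(c); P=cloud(c,s,d)
    print(c,'ctr z',np.nanmedian(P[(np.abs(P[...,0]-520)<30)&(np.abs(P[...,1]-100)<30)][:,2]))
    for col,x,y in [('red',440,44),('yellow',578,-10),('green',689,-27)]:
        q=colpts(p,P,col,-8,15,(x-60,x+60),(y-60,y+60))
        if len(q)>10: print(col,circ(q),q.mean(0))
    # rack fences
    H=cv2.cvtColor(p,cv2.COLOR_RGB2HSV)
    m=(H[...,0]>98)&(H[...,0]<125)&(H[...,1]>110)&(P[...,0]>380)&(P[...,0]<660)&(P[...,1]>-380)&(P[...,1]<-200)&(P[...,2]>-5)&(P[...,2]<80)
    q=P[m]; print('fence',len(q),q.min(0) if len(q) else 0,q.max(0) if len(q) else 0)
    for col,x,y in [('red',526,201),('green',532,256),('yellow',536,308)]:
        q=colpts(p,P,col,82,100,(x-40,x+40),(y-40,y+40))
        if len(q)>10: print('tin',col,circ(q),q.mean(0))
E
```

```text
wrist ctr z -1.4648451728482428
red [ 439.3   43.8   41.     2.6 3073. ] [440.2  45.4   2.5]
yellow [ 579.6  -13.4   40.4    2.9 2469. ] [579.6  -9.1   2.9]
green [ 690.6  -24.2   39.5    2.9 2516. ] [690.5 -23.    2.9]
fence 194 [ 457.1 -237.     6.6] [ 606.6 -214.3   47.6]
scene ctr z -1.6402212041212674
red [438.4  52.1  54.7   2.4 352. ] [441.4  45.3   2.2]
yellow [578.4 -17.3  44.1   2.3 375. ] [580.6 -11.6   2.2]
green [687.8 -24.6  43.3   2.5 420. ] [691.9 -24.5   2.5]
fence 355 [ 443.4 -375.1   -4.9] [ 612.  -211.7   53. ]
tin red [530.1 199.9  25.5  88.2 219. ] [532.9 203.6  87.9]
tin green [535.3 255.9  24.3  88.5 220. ] [535.2 257.8  88.3]
tin yellow [537.7 305.2  26.7  88.5 243. ] [536.7 308.4  88.5]
side ctr z 0.9311043641309
red [438.8  44.6  40.    4.9 683. ] [439.   47.1   4.9]
yellow [578.7 -11.1  40.4   4.8 587. ] [578.2  -8.    4.8]
green [689.6 -21.4  38.7   4.8 569. ] [689.5 -20.8   4.8]
fence 325 [ 441.8 -312.4    4.5] [ 606.4 -210.5   55.6]
tin red [528.7 202.   23.8  90.7 409. ] [528.2 204.6  90.3]
tin green [531.5 257.6  23.6  90.2 450. ] [531.7 258.5  90.2]
tin yellow [534.  310.   24.3  89.7 507. ] [534.3 310.7  89.6]
```

Request:
{"op": "apply_moves", "data": {
  "rows": [
    [48,-14,-15,0,0,0],
    [48,-14,-15,0,0,0],
    [48,-14,-15,0,0,0],
    [48,-14,-15,0,0,0],
    [48,-14,-15,0,0,0]
  ]
}}

```text
time: 1.92
tool_pos: [529.4, 241.5, 306.9]
tcp_rot: [180.0, -0.0, 90.0]
ft_force: [0.5, 0.2, -0.3]
finger_gap: 85.3
grip_force: 0.0
```

Request:
{"op": "apply_moves", "data": {
  "rows": [
    [0,0,0,0,0,0],
    [0,0,0,0,0,0],
    [0,0,0,0,0,0],
    [0,0,0,0,0,0],
    [0,0,0,0,0,0]
  ]
}}

```text
time: 2.55
tool_pos: [530.2, 239.3, 306.1]
tcp_rot: [-180.0, 0.0, 89.9]
ft_force: [-0.3, 0.5, 0.1]
finger_gap: 85.7
grip_force: 0.0
```

```bash
python3 - <<'E'
from h import *
s,p,d=snap('wrist','w1.png'); P=cloud('wrist',s,d); print(s['tool_pos'],s['tcp_rot'])
np.savez('w1',P=P,p=p)
for col,x,y in [('red',526,201),('green',532,256),('yellow',536,308)]:
    q=colpts(p,P,col,82,100,(x-40,x+40),(y-40,y+40))
    if len(q)>10: print('tin',col,circ(q),q.mean(0))
for z0,z1,n in [(32,48,'pale'),(12,28,'dark')]:
    m=(P[...,2]>z0)&(P[...,2]<z1)&(abs(P[...,0]-531)<110)&(abs(P[...,1]-254)<110)
    q=P[m]; print(n,len(q),cv2.minAreaRect(q[:,:2].astype(np.float32)),np.median(q[:,2]))
E
```

```text
[530.2 239.3 306.1] [-180.     0.    89.9]
tin red [529.7 201.5  23.6  88.9 944. ] [529.6 202.4  88.8]
tin green [ 532.9  256.1   23.6   88.9 1042. ] [532.6 257.   88.8]
tin yellow [ 535.5  308.8   24.    88.7 1227. ] [535.4 309.2  88.7]
pale 1570 ((533.1316528320312, 254.80020141601562), (160.40533447265625, 64.0712890625), 87.44120788574219) 38.81586249610751
dark 2859 ((502.51068115234375, 267.3759765625), (110.89555358886719, 236.281982421875), 60.37868118286133) 18.853404194086522
```

View pics/w1.png

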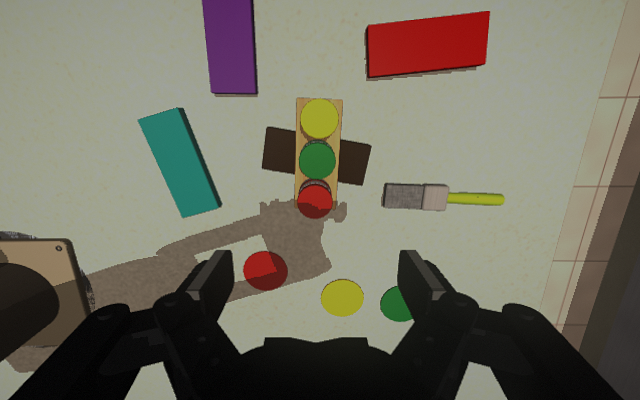

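The wrist view shows the tins at px (315,200), (317,160) and (319,118), and the dark board is turned about 10° beneath the pale one. The measurements agree, so I'll grasp red first.

Request:
{"op": "apply_moves", "data": {
  "rows": [
    [-20,-0.5,30,0,0,0],
    [-18.5,0,40,0,0,0],
    [0,0,45,0,0,0],
    [0,0,45,0,0,0],
    [0,0,30,0,0,0]
  ],
  "fingers": 85
}}

```text
time: 3.22
tool_pos: [528.4, 200.9, 113.7]
tcp_rot: [-179.9, 0.0, 90.0]
ft_force: [0.5, 0.5, 0.7]
finger_gap: 84.6
grip_force: 0.0
```

Request:
{"op": "apply_moves", "data": {
  "rows": [
    [0,0,25,0,0,0],
    [0,0,25,0,0,0],
    [0,0,16.3,0,0,0],
    [0,0,0,0,0,0],
    [0,0,0,0,0,0]
  ]
}}

```text
time: 3.85
tool_pos: [530.3, 201.7, 51.1]
tcp_rot: [179.9, -0.0, 90.0]
ft_force: [0.7, -0.2, 1.2]
finger_gap: 84.9
grip_force: 0.0
```

Request:
{"op": "apply_moves", "data": {
  "rows": [
    [0,0,0,0,0,0],
    [0,0,0,0,0,0],
    [0,0,0,0,0,0],
    [0,0,0,0,0,0],
    [0,0,0,0,0,0]
  ],
  "fingers": 40,
  "grip_force": 30
}}

```text
time: 4.47
tool_pos: [530.1, 201.7, 51.0]
tcp_rot: [179.9, -0.0, 90.0]
ft_force: [-1.7, -1.4, 6.2]
finger_gap: 47.6
grip_force: 30.6
```

Request:
{"op": "apply_moves", "data": {
  "rows": [
    [0,0,-30,0,0,0],
    [0,0,-40,0,0,0],
    [-26,-15,-10,0,0,0],
    [-32,-19,0,0,0,0],
    [-32,-19,0,0,0,0]
  ]
}}

```text
time: 5.1
tool_pos: [475.9, 110.8, 130.0]
tcp_rot: [180.0, 0.0, 90.0]
ft_force: [0.1, 1.0, -0.4]
finger_gap: 47.2
grip_force: 31.3
```

Request:
{"op": "apply_moves", "data": {
  "rows": [
    [-32,-19,0,0,0,0],
    [-22,-12.3,0,0,0,0],
    [-13.2,-6,10,0,0,0],
    [0,0,25,0,0,0],
    [0,0,30,0,0,0]
  ]
}}

```text
time: 5.72
tool_pos: [439.8, 44.3, 64.3]
tcp_rot: [179.9, -0.0, 90.0]
ft_force: [0.1, 0.4, -1.0]
finger_gap: 47.2
grip_force: 31.3
```

Request:
{"op": "apply_moves", "data": {
  "rows": [
    [0,0,25,0,0,0],
    [0,0,16,0,0,0],
    [0,0,6,0,0,0],
    [0,0,2,0,0,0],
    [0,0,0,0,0,0]
  ]
}}

```text
time: 6.35
tool_pos: [439.9, 44.3, 16.7]
tcp_rot: [179.9, -0.0, 90.0]
ft_force: [0.2, 0.1, -1.1]
finger_gap: 47.2
grip_force: 31.3
```

Request:
{"op": "apply_moves", "data": {
  "rows": [
    [0,0,1,0,0,0],
    [0,0,1,0,0,0],
    [0,0,0.5,0,0,0],
    [0,0,0,0,0,0],
    [0,0,0,0,0,0]
  ]
}}

```text
time: 6.98
tool_pos: [439.9, 44.3, 14.9]
tcp_rot: [179.9, 0.0, 90.0]
ft_force: [-6.3, -0.5, 12.6]
finger_gap: 47.2
grip_force: 32.7
```

Request:
{"op": "apply_moves", "data": {
  "rows": [
    [0,0,-1,0,0,0],
    [0,0,0,0,0,0],
    [0,0,0,0,0,0],
    [0,0,0,0,0,0],
    [0,0,0,0,0,0]
  ],
  "fingers": 85
}}

```text
time: 7.6
tool_pos: [439.1, 44.3, 14.4]
tcp_rot: [-180.0, 0.0, 90.0]
ft_force: [0.6, 0.3, -0.2]
finger_gap: 85.2
grip_force: 0.0
```

Request:
{"op": "apply_moves", "data": {
  "rows": [
    [0,0,-20,0,0,0],
    [0,0,-30,0,0,0],
    [0,0,-35.5,0,0,0],
    [20,10,-30,0,0,0],
    [45,20,0,0,0,0]
  ]
}}

```text
time: 8.22
tool_pos: [471.8, 109.2, 133.5]
tcp_rot: [179.6, -0.0, 89.8]
ft_force: [1.3, -0.8, -0.0]
finger_gap: 85.4
grip_force: 0.0
```

Request:
{"op": "apply_moves", "data": {
  "rows": [
    [50,21,0,0,0,0],
    [50,21,0,0,0,0],
    [32,15,0,0,0,0],
    [15,6.5,0,0,0,0],
    [0,0,20,0,0,0]
  ]
}}

```text
time: 8.85
tool_pos: [534.1, 257.1, 110.9]
tcp_rot: [179.8, -0.1, 90.1]
ft_force: [0.7, -0.4, -0.3]
finger_gap: 85.1
grip_force: 0.0
```

Request:
{"op": "apply_moves", "data": {
  "rows": [
    [0,0,25,0,0,0],
    [0,0,25,0,0,0],
    [0,0,10,0,0,0],
    [0,0,0,0,0,0],
    [0,0,0,0,0,0]
  ]
}}

```text
time: 9.48
tool_pos: [533.4, 256.2, 51.0]
tcp_rot: [179.9, -0.0, 90.0]
ft_force: [0.3, -0.1, 0.8]
finger_gap: 85.1
grip_force: 0.0
```

Request:
{"op": "apply_moves", "data": {
  "rows": [
    [0,0,0,0,0,0],
    [0,0,0,0,0,0],
    [0,0,0,0,0,0],
    [0,0,0,0,0,0],
    [0,0,0,0,0,0]
  ],
  "fingers": 40
}}

```text
time: 10.1
tool_pos: [533.3, 256.6, 50.9]
tcp_rot: [179.9, -0.0, 90.0]
ft_force: [-1.1, -0.4, 5.7]
finger_gap: 48.0
grip_force: 31.3
```

Request:
{"op": "apply_moves", "data": {
  "rows": [
    [0,0,-30,0,0,0],
    [0,0,-40,0,0,0],
    [-26,14,-10,0,0,0],
    [-38,21.5,0,0,0,0],
    [-45,25,0,0,0,0]
  ]
}}

```text
time: 10.72
tool_pos: [593.4, 146.9, 129.9]
tcp_rot: [-180.0, -0.0, 90.1]
ft_force: [0.9, 0.8, -1.0]
finger_gap: 47.2
grip_force: 31.4
```

Request:
{"op": "apply_moves", "data": {
  "rows": [
    [-45,25,0,0,0,0],
    [-45,25,0,0,0,0],
    [-40,23,0,0,0,0],
    [-28,16,0,0,0,0],
    [-13.3,8,10,0,0,0]
  ]
}}

```text
time: 11.35
tool_pos: [691.2, -25.8, 120.1]
tcp_rot: [179.9, 0.0, 89.9]
ft_force: [1.0, 1.0, -1.1]
finger_gap: 47.4
grip_force: 31.4
```

Request:
{"op": "apply_moves", "data": {
  "rows": [
    [0,0,30,0,0,0],
    [0,0,35,0,0,0],
    [0,0,25,0,0,0],
    [0,0,11,0,0,0],
    [0,0,3,0,0,0]
  ]
}}

```text
time: 11.98
tool_pos: [689.8, -23.3, 15.4]
tcp_rot: [-180.0, -0.0, 90.0]
ft_force: [0.1, -0.0, -0.8]
finger_gap: 47.3
grip_force: 31.3
```

Request:
{"op": "apply_moves", "data": {
  "rows": [
    [0,0,0.5,0,0,0],
    [0,0,0.5,0,0,0],
    [0,0,0,0,0,0],
    [0,0,0,0,0,0],
    [0,0,0,0,0,0]
  ]
}}

```text
time: 12.6
tool_pos: [690.2, -24.0, 15.1]
tcp_rot: [180.0, 0.0, 90.0]
ft_force: [-0.1, 0.2, -0.3]
finger_gap: 47.3
grip_force: 31.3
```

Request:
{"op": "apply_moves", "data": {
  "rows": [
    [0,0,0.5,0,0,0],
    [0,0,0,0,0,0],
    [0,0,0,0,0,0],
    [0,0,0,0,0,0],
    [0,0,0,0,0,0]
  ]
}}

```text
time: 13.22
tool_pos: [690.3, -24.0, 14.9]
tcp_rot: [180.0, 0.0, 90.0]
ft_force: [-4.5, -0.4, 5.6]
finger_gap: 47.3
grip_force: 31.7
```

Request:
{"op": "apply_moves", "data": {
  "rows": [
    [0,0,0,0,0,0],
    [0,0,0,0,0,0],
    [0,0,0,0,0,0],
    [0,0,0,0,0,0],
    [0,0,-10,0,0,0]
  ],
  "fingers": 85
}}

```text
time: 13.85
tool_pos: [689.2, -23.9, 23.6]
tcp_rot: [-179.9, -0.0, 90.0]
ft_force: [0.4, -0.4, -0.1]
finger_gap: 85.2
grip_force: 0.0
```

Request:
{"op": "apply_moves", "data": {
  "rows": [
    [0,0,-30,0,0,0],
    [0,0,-40,0,0,0],
    [28,-14,-35.5,0,0,0],
    [45,-20,0,0,0,0],
    [50,-23,0,0,0,0]
  ]
}}

```text
time: 14.48
tool_pos: [633.6, 99.8, 132.0]
tcp_rot: [179.8, -0.0, 89.9]
ft_force: [0.4, 0.7, -0.2]
finger_gap: 85.4
grip_force: 0.0
```

Request:
{"op": "apply_moves", "data": {
  "rows": [
    [50,-23,0,0,0,0],
    [50,-23,0,0,0,0],
    [50,-23,0,0,0,0],
    [40,-20,0,0,0,0],
    [20,-8.7,0,0,0,0]
  ]
}}

```text
time: 15.1
tool_pos: [534.5, 311.3, 130.9]
tcp_rot: [180.0, -0.0, 90.1]
ft_force: [0.0, -0.4, 1.2]
finger_gap: 84.8
grip_force: 0.0
```

Request:
{"op": "apply_moves", "data": {
  "rows": [
    [0,0,20,0,0,0],
    [0,0,25,0,0,0],
    [0,0,25,0,0,0],
    [0,0,10,0,0,0],
    [0,0,0,0,0,0]
  ]
}}

```text
time: 15.72
tool_pos: [535.3, 307.7, 48.8]
tcp_rot: [-179.9, 0.1, 89.9]
ft_force: [-0.9, 0.2, 0.5]
finger_gap: 85.1
grip_force: 0.0
```

Request:
{"op": "apply_moves", "data": {
  "rows": [
    [0,0,0,0,0,0],
    [0,0,0,0,0,0],
    [0,0,0,0,0,0],
    [0,0,0,0,0,0],
    [0,0,0,0,0,0]
  ],
  "fingers": 40
}}

```text
time: 16.35
tool_pos: [536.3, 309.6, 51.3]
tcp_rot: [179.9, -0.1, 90.0]
ft_force: [-0.0, 0.5, 6.2]
finger_gap: 47.6
grip_force: 30.8
```

Request:
{"op": "apply_moves", "data": {
  "rows": [
    [0,0,-30,0,0,0],
    [0,0,-40,0,0,0],
    [-26,3.5,-10,0,0,0],
    [-38,5,0,0,0,0],
    [-45,6,0,0,0,0]
  ]
}}

```text
time: 16.98
tool_pos: [549.7, 199.4, 129.9]
tcp_rot: [-180.0, 0.0, 90.1]
ft_force: [0.7, -0.0, -2.0]
finger_gap: 47.8
grip_force: 31.3
```

Request:
{"op": "apply_moves", "data": {
  "rows": [
    [-45,6,0,0,0,0],
    [-45,6,0,0,0,0],
    [-45,6,0,0,0,0],
    [-40,6,0,0,0,0],
    [-25,3,0,0,0,0]
  ]
}}

```text
time: 17.6
tool_pos: [576.8, -1.9, 129.6]
tcp_rot: [-180.0, 0.0, 89.9]
ft_force: [-0.2, 0.1, -1.1]
finger_gap: 47.3
grip_force: 31.3
```

Request:
{"op": "apply_moves", "data": {
  "rows": [
    [-12.3,2,10,0,0,0],
    [0,0,30,0,0,0],
    [0,0,35,0,0,0],
    [0,0,25,0,0,0],
    [0,0,12,0,0,0]
  ]
}}

```text
time: 18.23
tool_pos: [576.9, -11.4, 15.3]
tcp_rot: [-179.7, -0.0, 90.0]
ft_force: [-26.8, -6.8, 43.5]
finger_gap: 46.9
grip_force: 36.5
```

Request:
{"op": "apply_moves", "data": {
  "rows": [
    [0,0,2,0,0,0],
    [0,0,1,0,0,0],
    [0,0,0.5,0,0,0],
    [0,0,0,0,0,0],
    [0,0,0,0,0,0]
  ]
}}

```text
time: 18.85
tool_pos: [579.4, -12.3, 14.9]
tcp_rot: [180.0, -0.0, 90.0]
ft_force: [-0.2, 0.2, 0.8]
finger_gap: 47.3
grip_force: 32.0
```

Request:
{"op": "apply_moves", "data": {
  "rows": [
    [0,0,0,0,0,0],
    [0,0,0,0,0,0],
    [0,0,0,0,0,0],
    [0,0,0,0,0,0],
    [0,0,0,0,0,0]
  ],
  "fingers": 85
}}

```text
time: 19.48
tool_pos: [579.0, -12.3, 14.5]
tcp_rot: [-180.0, -0.0, 90.0]
ft_force: [-0.0, -0.3, -0.5]
finger_gap: 85.3
grip_force: 0.0
```

Request:
{"op": "apply_moves", "data": {
  "rows": [
    [0,0,-20,0,0,0],
    [0,0,-40,0,0,0],
    [0,0,-50,0,0,0],
    [0,0,-50,0,0,0],
    [0,0,-25.5,0,0,0]
  ]
}}

```text
time: 20.1
tool_pos: [580.7, -12.4, 205.7]
tcp_rot: [179.6, 0.0, 90.0]
ft_force: [0.9, -0.0, 0.1]
finger_gap: 85.0
grip_force: 0.0
```

Request:
{"op": "apply_moves", "data": {
  "rows": [
    [-20,-5,-25,0,0,0],
    [-30,-5,-25,0,0,0],
    [-30,-5,-25,0,0,0],
    [-20,-4,-25,0,0,0],
    [0,0,0,0,0,0]
  ]
}}

```text
time: 20.72
tool_pos: [560.8, -113.9, 304.3]
tcp_rot: [179.7, 0.1, 89.9]
ft_force: [-0.2, 0.6, -1.2]
finger_gap: 85.0
grip_force: 0.0
```

Request:
{"op": "apply_moves", "data": {
  "rows": [
    [0,0,0,0,0,0],
    [0,0,0,0,0,0],
    [0,0,0,0,0,0],
    [0,0,0,0,0,0],
    [0,0,0,0,0,0]
  ]
}}

```text
time: 21.35
tool_pos: [560.0, -112.1, 299.8]
tcp_rot: [-180.0, -0.0, 90.0]
ft_force: [-0.5, 0.2, 0.5]
finger_gap: 84.7
grip_force: 0.0
```

```bash
python3 - <<'E'
from h import *
s,p,d=snap('wrist','w2.png'); P=cloud('wrist',s,d); print(s['tool_pos'],s['tcp_rot'])
s2,p2,d2=snap('side'); P2=cloud('side',s2,d2)
np.savez('w2',P=P,p=p,P2=P2,p2=p2)
for nm,pp,PP in [('w',p,P),('s',p2,P2)]:
  for col,x,y in [('red',439,44),('yellow',579,-12),('green',690,-24)]:
    q=colpts(pp,PP,col,-3,9,(x-55,x+55),(y-55,y+55))
    if len(q)>10: print(nm,'mat',col,circ(q))
    q=colpts(pp,PP,col,47,60,(x-40,x+40),(y-40,y+40))
    if len(q)>10: print(nm,'tin',col,circ(q))
  H=cv2.cvtColor(pp,cv2.COLOR_RGB2HSV)
  m=(H[...,0]>98)&(H[...,0]<125)&(H[...,1]>110)&(PP[...,0]>380)&(PP[...,0]<660)&(PP[...,1]>-400)&(PP[...,1]<-200)&(PP[...,2]>40)&(PP[...,2]<62)
  q=PP[m]; print(nm,'fence top',len(q)); 
  for a in q[::max(1,len(q)//40)]: print(a.round().astype(int),end=' ')
  print()
E
```

```text
[ 560.  -112.1  299.8] [-180.   -0.   90.]
w mat red [ 437.3   45.4   42.8    2.6 1229. ]
w tin red [ 441.1   43.5   24.1   52.6 1320. ]
w mat yellow [ 579.5  -12.3   40.2    2.5 1133. ]
w tin yellow [ 580.1  -12.5   23.6   52.5 1105. ]
w mat green [ 693.2  -23.2   41.9    2.5 1031. ]
w tin green [ 690.4  -23.8   23.5   52.6 1070. ]
w fence top 405
[ 444 -214   50] [ 452 -215   52] [ 448 -217   50] [ 463 -217   52] [ 451 -219   51] [ 466 -219   51] [ 455 -221   50] [ 457 -221   52] [ 577 -232   51] [ 585 -234   50] [ 580 -236   50] [ 595 -235   51] [ 579 -237   51] [ 594 -237   50] [ 580 -238   51] [ 596 -239   51] [ 592 -240   51] [ 596 -242   51] [ 603 -244   51] [ 600 -248   52] [ 600 -252   51] [ 601 -256   51] [ 602 -259   51] [ 602 -263   51] [ 602 -266   51] [ 596 -272   51] [ 598 -275   51] [ 601 -278   52] [ 595 -284   51] [ 598 -287   52] [ 598 -292   50] [ 598 -295   51] [ 594 -301   51] [ 594 -305   50] [ 597 -308   51] [ 597 -312   50] [ 593 -317   51] [ 592 -320   52] [ 589 -326   52] [ 593 -331   51] [ 593 -335   51] 
s mat red [438.9  45.3  39.8   4.8 329. ]
s tin red
[... 257 characters left out ...]
53] [ 591 -317   55] [ 588 -320   49] [ 588 -320   45] [ 588 -318   43] [ 588 -316   40] [ 598 -290   54] [ 597 -287   53] [ 597 -284   52] [ 597 -274   56] [ 596 -272   54] [ 594 -272   51] [ 594 -272   47] [ 594 -275   41] [ 603 -250   54] [ 603 -247   54] [ 603 -245   51] [ 603 -238   54] [ 592 -241   52] [ 602 -235   53] [ 591 -231   57] [ 580 -235   54] [ 600 -236   49] [ 588 -233   52] [ 577 -230   54] [ 603 -237   44] [ 592 -235   46] [ 580 -235   46] [ 598 -237   40] [ 586 -232   45] [ 575 -235   43] [ 467 -221   54] [ 459 -218   54] [ 467 -220   48] [ 456 -214   54] [ 445 -213   55] [ 461 -215   49] [ 450 -215   49] [ 466 -218   42] [ 456 -215   45] [ 445 -214   46] [ 453 -216   41]
```

View pics/w2.png

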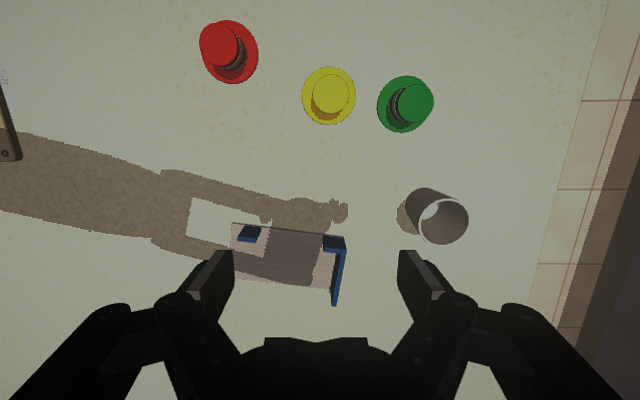

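The view shows all three tins centred and upright at px (222,45), (330,95) and (410,103). The rack is at (290,255), with its fences not occluded. Next I'll fit the rack and board poses.

```bash
python3 - <<'E'
from h import *
z=np.load('w2.npz'); 
def rect(q):
    b=cv2.boxPoints(cv2.minAreaRect(q[:,:2].astype(np.float32))); return b.round(1).tolist()
for nm,pp,PP,off in [('w',z['p'],z['P'],-1.3),('s',z['p2'],z['P2'],1)]:
  H=cv2.cvtColor(pp,cv2.COLOR_RGB2HSV)
  m=(H[...,0]>98)&(H[...,0]<125)&(H[...,1]>110)&(PP[...,0]>380)&(PP[...,0]<660)&(PP[...,1]>-400)&(PP[...,1]<-200)&(abs(PP[...,2]-off-52)<2.5)
  q=PP[m]; T=q[(q[:,0]<475)]; U=q[(q[:,0]>=475)&(q[:,1]>-246)]; F=q[(q[:,1]<-250)]
  print(nm,'tab1',rect(T),len(T)); print('F',rect(F),len(F)); print('T+U',rect(np.r_[T,U[U[:,0]<592]]),len(U))
  # line fits
  f=np.polyfit(F[:,1],F[:,0],1); r=F[:,0]-np.polyval(f,F[:,1]); print('Ffit slope deg',np.degrees(np.arctan(f[0])),np.percentile(r,[1,5,95,99]),np.polyval(f,-290))
  m=(abs(PP[...,2]-off-6)<2.5)&(PP[...,0]>400)&(PP[...,0]<620)&(PP[...,1]>-370)&(PP[...,1]<-200)
  q=PP[m]; print('plate',rect(q),len(q))
print([(np.round(r['xyz'],1).tolist(),round(r['confidence'],2)) for r in models.place_of('rack_corner','wrist')])
z=np.load('w1.npz'); P=z['P'];p=z['p']; H=cv2.cvtColor(p,cv2.COLOR_RGB2HSV)
m=(abs(P[...,2]-18.7)<4)&(abs(P[...,0]-531)<100)&(abs(P[...,1]-255)<60)&(H[...,2]<70)
n,l,st,_=cv2.connectedComponentsWithStats(m.astype(np.uint8))
k=[i for i in range(1,n) if st[i,4]>200]; q=P[np.isin(l,k)]; print('dark',len(q),cv2.minAreaRect(q[:,:2].astype(np.float32)),rect(q))
E
```

```text
w tab1 [[442.79998779296875, -219.89999389648438], [469.0, -223.3000030517578], [469.79998779296875, -217.0], [443.70001220703125, -213.60000610351562]] 78
F [[586.9000244140625, -336.6000061035156], [593.7999877929688, -337.6000061035156], [606.0, -250.60000610351562], [599.0999755859375, -249.6999969482422]] 211
T+U [[442.79998779296875, -219.89999389648438], [590.7999877929688, -240.8000030517578], [591.7000122070312, -234.1999969482422], [443.70001220703125, -213.3000030517578]] 105
Ffit slope deg 7.956625541493154 [-3.4 -3.1  3.1  3.5] 596.8879647324109
plate [[406.6000061035156, -313.70001220703125], [592.7000122070312, -340.29998779296875], [607.4000244140625, -236.60000610351562], [421.29998779296875, -210.10000610351562]] 5021
s tab1 [[441.5, -220.10000610351562], [466.70001220703125, -222.6999969482422], [467.5, -215.10000610351562], [442.29998779296875, -212.5]] 15
F [[586.4000244140625, -333.3999938964844], [593.5, -334.29998779296875], [603.5999755859375, -250.3000030517578], [596.4000244140625, -249.5]] 47
T+U [[441.20001220703125, -219.5], [591.2999877929688, -243.10000610351562], [593.0999755859375, -231.6999969482422], [443.0, -208.0]] 26
Ffit slope deg 7.414275513093975 [-3.4 -3.1  3.5  3.8] 595.0128082437221
plate [[395.6000061035156, -357.1000061035156], [605.9000244140625, -375.5], [619.0, -226.89999389648438], [408.6000061035156, -208.39999389648438]] 1180
[([600.5, -241.2, 7.4], 0.68)]
dark 2457 ((531.0046997070312, 251.65634155273438), (63.29629898071289, 159.1251678466797), 79.62146759033203) [[447.0, 234.89999389648438], [603.5999755859375, 206.1999969482422], [615.0, 268.5], [458.3999938964844, 297.1000061035156]]
```

Request:
{"op": "apply_moves", "data": {
  "rows": [
    [30,-4,-10,0,0,0],
    [55,-4,30,0,0,0],
    [55,-4,40,0,0,0],
    [55,-4,45,0,0,0],
    [55,-4,45,0,0,0]
  ]
}}

```text
time: 22.12
tool_pos: [541.2, 121.1, 163.6]
tcp_rot: [179.9, -0.0, 90.0]
ft_force: [1.3, 0.4, -0.9]
finger_gap: 84.8
grip_force: 0.0
```

Request:
{"op": "apply_moves", "data": {
  "rows": [
    [55,-4,30,0,0,0],
    [40,-2,20,0,0,0],
    [22.1,-1,20,0,0,0],
    [0,0,10,0,0,0.045],
    [0,0,0,0,0,0]
  ]
}}

```text
time: 22.75
tool_pos: [533.4, 236.4, 83.4]
tcp_rot: [-179.9, 0.1, 87.5]
ft_force: [-0.7, -0.1, 0.2]
finger_gap: 85.2
grip_force: 0.0
```

Request:
{"op": "apply_moves", "data": {
  "rows": [
    [0,0,20,0,0,0],
    [0,0,15,0,0,0],
    [0,0,10,0,0,0],
    [0,0,3,0,0,0],
    [0,0,2,0,0,0]
  ]
}}

```text
time: 23.38
tool_pos: [534.6, 236.4, 34.6]
tcp_rot: [180.0, -0.0, 87.4]
ft_force: [1.1, -0.4, -0.0]
finger_gap: 85.0
grip_force: 0.0
```

Request:
{"op": "apply_moves", "data": {
  "rows": [
    [0,0,0,0,0,0],
    [0,0,0,0,0,0],
    [0,0,0,0,0,0],
    [0,0,0,0,0,0],
    [0,0,0,0,0,0]
  ],
  "fingers": 74
}}

```text
time: 24.0
tool_pos: [534.4, 236.4, 34.6]
tcp_rot: [180.0, -0.0, 87.4]
ft_force: [-0.1, 0.1, -0.7]
finger_gap: 74.3
grip_force: 0.0
```

Request:
{"op": "apply_moves", "data": {
  "rows": [
    [0,-1,0,0,0,0],
    [9,-1.2,0,0,0,0],
    [9.3,0,0,0,0,0],
    [0,0,8,0,0,0],
    [0,0,4,0,0,0]
  ],
  "fingers": 85
}}

```text
time: 24.62
tool_pos: [532.4, 254.7, 21.5]
tcp_rot: [-179.9, 0.0, 87.5]
ft_force: [0.8, -0.6, 0.7]
finger_gap: 85.1
grip_force: 0.0
```

Request:
{"op": "apply_moves", "data": {
  "rows": [
    [0,0,2,0,0,0],
    [0,0,0,0,0,0],
    [0,0,0,0,0,0],
    [0,0,0,0,0,0],
    [0,0,0,0,0,0]
  ]
}}

```text
time: 25.25
tool_pos: [533.1, 254.8, 20.7]
tcp_rot: [180.0, -0.0, 87.4]
ft_force: [-0.1, -0.7, -0.2]
finger_gap: 85.2
grip_force: 0.0
```

Request:
{"op": "apply_moves", "data": {
  "rows": [
    [0,0,0,0,0,0],
    [0,0,0,0,0,0],
    [0,0,0,0,0,0],
    [0,0,0,0,0,0],
    [0,0,0,0,0,0]
  ],
  "fingers": 55,
  "grip_force": 60
}}

```text
time: 25.88
tool_pos: [533.5, 254.9, 21.1]
tcp_rot: [179.9, -0.0, 87.4]
ft_force: [-0.0, 0.5, 5.5]
finger_gap: 62.5
grip_force: 67.6
```

Request:
{"op": "apply_moves", "data": {
  "rows": [
    [0,0,-20,0,0,0],
    [0,0,-30,0,0,0],
    [0,0,-30,0,0,0],
    [0,0,-20,0,0,0],
    [0,0,-20,0,0,0]
  ]
}}

```text
time: 26.5
tool_pos: [532.6, 254.6, 141.4]
tcp_rot: [-180.0, 0.0, 87.4]
ft_force: [0.4, 0.5, -2.7]
finger_gap: 62.2
grip_force: 66.9
```

Request:
{"op": "apply_moves", "data": {
  "rows": [
    [0,0,0,0,0,0.185],
    [0,0,0,0,0,0.185],
    [0,0,0,0,0,0.185],
    [0,0,0,0,0,0.185],
    [0,0,0,0,0,0.185]
  ]
}}

```text
time: 27.12
tool_pos: [532.5, 254.6, 140.3]
tcp_rot: [-180.0, 0.1, 34.1]
ft_force: [0.4, -0.6, -2.4]
finger_gap: 62.3
grip_force: 66.8
```

Request:
{"op": "apply_moves", "data": {
  "rows": [
    [0,0,0,0,0,0.185],
    [0,0,0,0,0,0.185],
    [0,0,0,0,0,0.185],
    [0,0,0,0,0,0.185],
    [0,0,0,0,0,0]
  ]
}}

```text
time: 27.75
tool_pos: [532.6, 254.6, 140.4]
tcp_rot: [180.0, 0.1, -7.9]
ft_force: [-0.7, 0.5, -2.1]
finger_gap: 62.3
grip_force: 66.8
```

Request:
{"op": "apply_moves", "data": {
  "rows": [
    [4,40,0,0,0,0],
    [5.5,55,0,0,0,0],
    [5.5,55,0,0,0,0],
    [5.5,55,0,0,0,0],
    [5.5,55,0,0,0,0]
  ]
}}

```text
time: 28.38
tool_pos: [522.2, -8.0, 140.7]
tcp_rot: [180.0, -0.0, -7.7]
ft_force: [1.1, -0.5, -2.6]
finger_gap: 62.4
grip_force: 66.9
```

Request:
{"op": "apply_moves", "data": {
  "rows": [
    [5.5,55,0,0,0,0],
    [5.5,55,0,0,0,0],
    [5.5,55,0,0,0,0],
    [5.5,50,0,0,0,0],
    [4.6,30,0,0,0,0]
  ]
}}

```text
time: 29.0
tool_pos: [514.3, -255.1, 140.6]
tcp_rot: [180.0, 0.0, -7.8]
ft_force: [0.2, 0.4, -2.8]
finger_gap: 62.4
grip_force: 66.9
```

Request:
{"op": "apply_moves", "data": {
  "rows": [
    [0,12.7,0,0,0,0],
    [0,0,0,0,0,0],
    [0,0,0,0,0,0],
    [0,0,0,0,0,0],
    [0,0,0,0,0,0]
  ]
}}

```text
time: 29.62
tool_pos: [513.4, -264.4, 140.6]
tcp_rot: [-180.0, -0.0, -7.9]
ft_force: [-0.4, -0.2, -2.4]
finger_gap: 62.5
grip_force: 66.9
```

```bash
python3 - <<'E'
from h import *
S=[sense() for _ in range(1)]
print(S[0]['tool_pos'],S[0]['tcp_rot'],S[0]['ft_force'],S[0]['joint_pos'])
s,p,d=snap('wrist','w3.png'); snap('side','s3.png')
E
```

```text
[ 513.4 -264.4  140.6] [-180.    -0.    -7.9] [-0.4 -0.2 -2.4] [-32.3   7.5  94.9   0.   77.6  65.6]
```

View pics/w3.png

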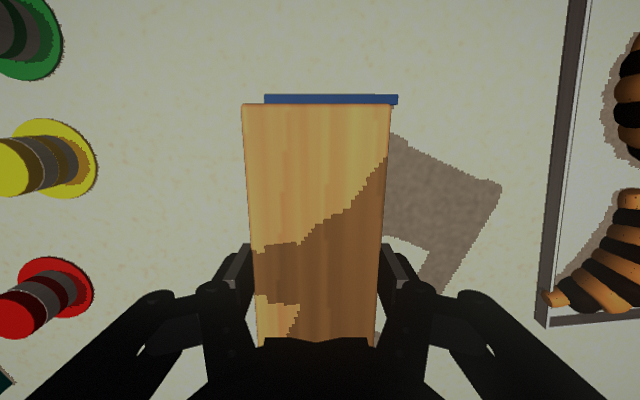

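View pics/s3.png

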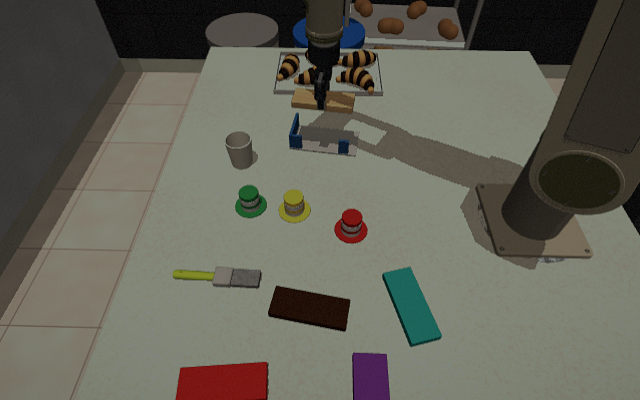

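The board hangs level, parallel to the x-fence at wrist px (330,98). I'll lower it with a little clearance.

Request:
{"op": "apply_moves", "data": {
  "rows": [
    [-2,2.5,20,0,0,0],
    [0,0,35,0,0,0],
    [0,0,25,0,0,0],
    [0,0,10,0,0,0],
    [0,0,0,0,0,0]
  ]
}}

```text
time: 30.35
tool_pos: [510.1, -267.0, 49.3]
tcp_rot: [-179.9, 0.1, -8.0]
ft_force: [-0.3, -0.1, -1.0]
finger_gap: 62.4
grip_force: 66.9
```

Request:
{"op": "apply_moves", "data": {
  "rows": [
    [0,0,10,0,0,0],
    [0,0,10,0,0,0],
    [0,0,10,0,0,0],
    [0,0,6,0,0,0],
    [0,0,0,0,0,0]
  ]
}}

```text
time: 30.98
tool_pos: [510.4, -267.1, 13.7]
tcp_rot: [-180.0, 0.1, -8.0]
ft_force: [0.7, -0.8, -1.9]
finger_gap: 62.3
grip_force: 66.9
```

Request:
{"op": "apply_moves", "data": {
  "rows": [
    [0,0,4,0,0,0],
    [0,0,1.5,0,0,0],
    [0,0,1,0,0,0],
    [0,0,0,0,0,0],
    [0,0,0,0,0,0]
  ]
}}

```text
time: 31.6
tool_pos: [511.0, -267.5, 8.2]
tcp_rot: [180.0, -0.0, -8.0]
ft_force: [0.1, -0.0, -1.4]
finger_gap: 62.4
grip_force: 66.9
```

Request:
{"op": "apply_moves", "data": {
  "rows": [
    [2,0,0,0,0,0],
    [1.5,0,0,0,0,0],
    [0,0,0,0,0,0],
    [0,0,0,0,0,0],
    [0,0,0,0,0,0]
  ]
}}

```text
time: 32.22
tool_pos: [514.3, -267.9, 8.0]
tcp_rot: [-180.0, 0.0, -8.0]
ft_force: [-0.7, -0.1, -1.9]
finger_gap: 62.0
grip_force: 66.9
```

Request:
{"op": "apply_moves", "data": {
  "rows": [
    [0.5,0,0,0,0,0],
    [0.3,0,0,0,0,0],
    [0.2,0,0,0,0,0],
    [0,0,0,0,0,0],
    [0,0,0,0,0,0]
  ]
}}

```text
time: 32.85
tool_pos: [515.2, -268.0, 8.0]
tcp_rot: [-180.0, 0.0, -8.0]
ft_force: [-2.5, -0.3, -2.3]
finger_gap: 62.6
grip_force: 66.9
```

Request:
{"op": "apply_moves", "data": {
  "rows": [
    [0.5,0,0,0,0,0],
    [0.2,0,0,0,0,0],
    [0,0,0,0,0,0],
    [0,0,0,0,0,0],
    [0,0,0,0,0,0]
  ]
}}

```text
time: 33.48
tool_pos: [515.2, -268.0, 7.7]
tcp_rot: [-180.0, 0.1, -8.0]
ft_force: [-6.2, 0.1, -0.2]
finger_gap: 62.2
grip_force: 67.2
```

Request:
{"op": "apply_moves", "data": {
  "rows": [
    [0,-2,0,0,0,0],
    [0,-1.5,0,0,0,0],
    [0,-0.5,0,0,0,0],
    [0,0,0,0,0,0],
    [0,0,0,0,0,0]
  ]
}}

```text
time: 34.1
tool_pos: [515.7, -264.6, 7.6]
tcp_rot: [180.0, 0.1, -8.0]
ft_force: [-5.1, -2.6, -2.4]
finger_gap: 62.7
grip_force: 66.9
```

Request:
{"op": "apply_moves", "data": {
  "rows": [
    [0,-0.5,0,0,0,0],
    [0,-0.3,0,0,0,0],
    [0,0,0,0,0,0],
    [0,0,0,0,0,0],
    [0,0,0,0,0,0]
  ]
}}

```text
time: 34.72
tool_pos: [515.7, -264.5, 7.6]
tcp_rot: [179.9, 0.1, -8.0]
ft_force: [-4.6, -6.7, -2.9]
finger_gap: 62.6
grip_force: 66.8
```

Request:
{"op": "apply_moves", "data": {
  "rows": [
    [0,-0.5,0,0,0,0],
    [0,-0.2,0,0,0,0],
    [0,0,0,0,0,0],
    [0,0,0,0,0,0],
    [0,0,0,0,0,0]
  ]
}}

```text
time: 35.35
tool_pos: [515.8, -264.5, 7.7]
tcp_rot: [179.8, 0.1, -8.0]
ft_force: [-5.0, -8.6, -4.6]
finger_gap: 62.4
grip_force: 66.8
```

Request:
{"op": "apply_moves", "data": {
  "rows": [
    [0,0,0.7,0,0,0],
    [0,0,0.5,0,0,0],
    [0,0,0,0,0,0],
    [0,0,0,0,0,0],
    [0,0,0,0,0,0]
  ]
}}

```text
time: 35.98
tool_pos: [515.7, -264.5, 7.3]
tcp_rot: [179.8, 0.1, -8.0]
ft_force: [-9.3, -7.7, 3.1]
finger_gap: 62.3
grip_force: 67.8
```

Request:
{"op": "apply_moves", "data": {
  "rows": [
    [0,0,0,0,0,0],
    [0,0,0,0,0,0],
    [0,0,0,0,0,0],
    [0,0,0,0,0,0],
    [0,0,0,0,0,0]
  ],
  "fingers": 85
}}

```text
time: 36.6
tool_pos: [516.9, -262.6, 6.9]
tcp_rot: [-180.0, -0.0, -8.0]
ft_force: [0.5, -0.2, -0.0]
finger_gap: 85.3
grip_force: 0.0
```

Request:
{"op": "apply_moves", "data": {
  "rows": [
    [0,0,-15,0,0,0],
    [0,0,-40,0,0,0],
    [-10,0,-45,0,0,0],
    [-20,0,-45,0,0,0],
    [-20,0,-45,0,0,0]
  ]
}}

```text
time: 37.22
tool_pos: [466.9, -255.7, 199.6]
tcp_rot: [180.0, -0.1, -8.0]
ft_force: [0.9, -0.3, -0.4]
finger_gap: 84.9
grip_force: 0.0
```

Request:
{"op": "apply_moves", "data": {
  "rows": [
    [-20,0,-20,0,0,0],
    [-30,0,0,0,0,0],
    [-20,0,0,0,0,0],
    [0,0,0,0,0,0],
    [0,0,0,0,0,0]
  ]
}}

```text
time: 37.85
tool_pos: [398.6, -246.3, 217.6]
tcp_rot: [180.0, -0.1, -8.0]
ft_force: [-0.1, -1.1, 0.3]
finger_gap: 84.8
grip_force: 0.0
```

```bash
cat > rack.py <<'E'
from h import *
import sys
s,p,d=snap('wrist',sys.argv[1]); P=cloud('wrist',s,d); print(s['tool_pos'],s['tcp_rot'])
zt=float(sys.argv[2])
a=np.radians(-8.05); ex=np.array([np.cos(a),np.sin(a)]); ey=np.array([-ex[1],ex[0]])
Q=np.dstack([(P[...,:2]-[600.2,-242.1])@ex,(P[...,:2]-[600.2,-242.1])@ey])
H=cv2.cvtColor(p,cv2.COLOR_RGB2HSV); blue=(H[...,0]>98)&(H[...,0]<125)&(H[...,1]>110)
m=(abs(P[...,2]-zt)<5)&~blue&(Q[...,0]>-185)&(Q[...,0]<8)&(Q[...,1]>-95)&(Q[...,1]<8)
q=Q[m].astype(np.float32); r=cv2.minAreaRect(q); print('board',len(q),r,cv2.boxPoints(r).tolist(),np.median(P[m][:,2]))
m=blue&(abs(P[...,2]-51)<4)&(Q[...,0]>-185)&(Q[...,0]<25)&(Q[...,1]>-110)&(Q[...,1]<20); q=Q[m]
F=q[(q[:,1]<-8)];T=q[(q[:,0]<-100)];U=q[(q[:,0]<-6)&(q[:,0]>-40)&(q[:,1]>-8)]
for n,k,g in [('F',F,0),('T',T,1),('U',U,1)]:
    if len(k)>10: print(n,len(k),np.percentile(k,[1,50,99],axis=0).round(1).tolist())
E
python3 rack.py w4.png 25
```

```text
[ 398.6 -246.3  217.6] [180.   -0.1  -8. ]
board 8629 ((-87.13031768798828, -30.296382904052734), (148.16358947753906, 71.03075408935547), 0.3271287977695465) [[-161.41368103027344, 4.795452117919922], [-161.0081329345703, -66.2341537475586], [-12.846954345703125, -65.38821411132812], [-13.25250244140625, 5.641387939453125]] 24.68855829090913
T 168 [[-159.0, -1.3], [-146.2, 2.0], [-132.9, 5.7]]
U 63 [[-28.5, -1.4], [-25.1, 1.8], [-22.2, 5.4]]
```

View pics/w4.png

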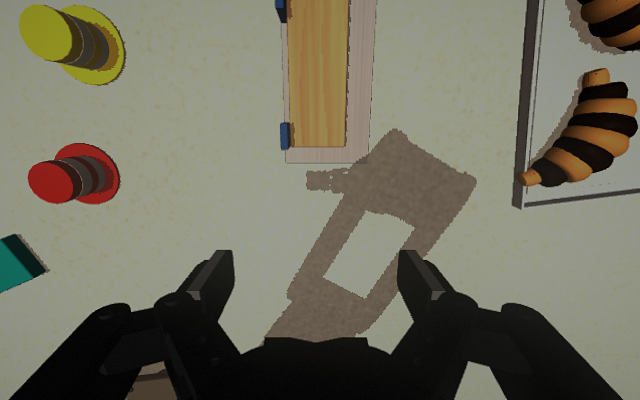

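The board lies flush against both tabs (px 288,140 and 282,8), and the fit agrees. Next is the dark board.

Request:
{"op": "apply_moves", "data": {
  "rows": [
    [7,-40,-3,0,0,0],
    [7,-55,-3,0,0,0],
    [7,-57,-3,0,0,0],
    [7,-57,-3,0,0,0],
    [7,-57,-3,0,0,0]
  ]
}}

```text
time: 38.52
tool_pos: [470.3, 14.7, 232.1]
tcp_rot: [-180.0, -0.0, -8.0]
ft_force: [0.0, -0.5, 1.1]
finger_gap: 85.4
grip_force: 0.0
```

Request:
{"op": "apply_moves", "data": {
  "rows": [
    [7,-57,-3,0,0,0],
    [7,-57,-3,0,0,0],
    [7,-55,-3,0,0,0],
    [7,-45,-3,0,0,0],
    [7,-30,-3,0,0,0]
  ]
}}

```text
time: 39.15
tool_pos: [538.3, 252.3, 246.3]
tcp_rot: [180.0, 0.0, -7.8]
ft_force: [0.3, 0.1, 0.5]
finger_gap: 85.0
grip_force: 0.0
```

Request:
{"op": "apply_moves", "data": {
  "rows": [
    [0,0,0,0,0,0],
    [0,0,0,0,0,0],
    [0,0,0,0,0,0],
    [0,0,0,0,0,0],
    [0,0,0,0,0,0]
  ]
}}

```text
time: 39.78
tool_pos: [538.1, 248.8, 247.0]
tcp_rot: [-180.0, -0.0, -8.0]
ft_force: [-0.5, -0.6, 1.1]
finger_gap: 85.1
grip_force: 0.0
```

```bash
python3 - <<'E'
from h import *
s,p,d=snap('wrist'); P=cloud('wrist',s,d); print(s['tool_pos'],s['tcp_rot'],s['ft_force'])
H=cv2.cvtColor(p,cv2.COLOR_RGB2HSV)
m=(abs(P[...,2]-18.7)<4)&(abs(P[...,0]-531)<105)&(abs(P[...,1]-252)<70)&(H[...,2]<90)
n,l,st,_=cv2.connectedComponentsWithStats(m.astype(np.uint8)); i=1+np.argmax(st[1:,4]); q=P[l==i]
r=cv2.minAreaRect(q[:,:2].astype(np.float32)); print(len(q),r,cv2.boxPoints(r).tolist(),np.median(q[:,2]),st[i])
s,p,d=snap('side'); P=cloud('side',s,d);H=cv2.cvtColor(p,cv2.COLOR_RGB2HSV)
m=(abs(P[...,2]-20)<4)&(abs(P[...,0]-531)<105)&(abs(P[...,1]-252)<70)&(H[...,2]<90)
q=P[m]; print('side',len(q),cv2.minAreaRect(q[:,:2].astype(np.float32)))
E
```

```text
[538.1 248.8 247. ] [-180.   -0.   -8.] [-0.5 -0.6  1.1]
5476 ((531.3695678710938, 251.11227416992188), (63.92045593261719, 158.2762908935547), 80.14620208740234) [[447.92938232421875, 233.16680908203125], [603.8707275390625, 206.08026123046875], [614.8097534179688, 269.0577392578125], [458.868408203125, 296.144287109375]] 18.770865724964906 [ 291  116   51  117 5476]
side 2319 ((529.895263671875, 252.6269073486328), (66.46478271484375, 159.5617218017578), 79.879638671875)
```

Request:
{"op": "apply_moves", "data": {
  "rows": [
    [-7.4,-1.8,20,0,0,0.035],
    [0,0,45,0,0,0],
    [0,0,50,0,0,0],
    [0,0,50,0,0,0],
    [0,0,30,0,0,0]
  ]
}}

```text
time: 40.5
tool_pos: [529.3, 251.4, 48.8]
tcp_rot: [179.9, 0.2, -10.0]
ft_force: [0.6, 0.0, -1.0]
finger_gap: 85.2
grip_force: 0.0
```

Request:
{"op": "apply_moves", "data": {
  "rows": [
    [0,0,20,0,0,0],
    [0,0,15,0,0,0],
    [0,0,9,0,0,0],
    [0,0,4,0,0,0],
    [0,0,0,0,0,0]
  ]
}}

```text
time: 41.12
tool_pos: [531.4, 252.3, 4.3]
tcp_rot: [-180.0, -0.0, -10.0]
ft_force: [-0.0, -0.1, -0.2]
finger_gap: 85.3
grip_force: 0.0
```

Request:
{"op": "apply_moves", "data": {
  "rows": [
    [0,0,1,0,0,0],
    [0,0,0,0,0,0],
    [0,0,0,0,0,0],
    [0,0,0,0,0,0],
    [0,0,0,0,0,0]
  ],
  "fingers": 55
}}

```text
time: 41.75
tool_pos: [531.9, 252.4, 4.0]
tcp_rot: [-179.9, -0.1, -10.0]
ft_force: [-0.6, -0.6, 6.4]
finger_gap: 62.0
grip_force: 66.6
```

Request:
{"op": "apply_moves", "data": {
  "rows": [
    [0,0,0,0,0,0],
    [0,0,0,0,0,0],
    [0,0,0,0,0,0],
    [0,0,0,0,0,0],
    [0,0,0,0,0,0]
  ]
}}

```text
time: 42.38
tool_pos: [531.9, 252.4, 4.0]
tcp_rot: [-179.9, -0.1, -10.0]
ft_force: [0.1, 0.3, 5.7]
finger_gap: 62.2
grip_force: 66.6
```

Request:
{"op": "apply_moves", "data": {
  "rows": [
    [0,0,-20,0,0,0],
    [0,0,-30,0,0,0],
    [0,0,-36,0,0,0],
    [0,0,-30,0,0,0],
    [0,0,-20,0,0,-0.035]
  ]
}}

```text
time: 43.0
tool_pos: [531.5, 252.3, 141.5]
tcp_rot: [-179.9, -0.1, -7.9]
ft_force: [0.5, 0.6, -1.7]
finger_gap: 62.1
grip_force: 66.6
```

Request:
{"op": "apply_moves", "data": {
  "rows": [
    [4,40,0,0,0,0],
    [5.5,55,0,0,0,0],
    [5.5,55,0,0,0,0],
    [5.5,55,0,0,0,0],
    [5.5,55,0,0,0,0]
  ]
}}

```text
time: 43.62
tool_pos: [519.9, -10.6, 138.9]
tcp_rot: [-180.0, 0.0, -7.9]
ft_force: [1.4, -0.2, -2.8]
finger_gap: 62.7
grip_force: 66.6
```

Request:
{"op": "apply_moves", "data": {
  "rows": [
    [5.5,55,0,0,0,0],
    [5.5,55,0,0,0,0],
    [5.5,55,0,0,0,0],
    [4.5,50,0,0,0,0],
    [3.8,30,0,0,0,0]
  ]
}}

```text
time: 44.25
tool_pos: [510.3, -257.4, 138.8]
tcp_rot: [180.0, 0.0, -8.0]
ft_force: [1.3, 0.3, -2.3]
finger_gap: 62.2
grip_force: 66.6
```

Request:
{"op": "apply_moves", "data": {
  "rows": [
    [0,14.1,0,0,0,0],
    [0,0,0,0,0,0],
    [0,0,0,0,0,0],
    [0,0,0,0,0,0],
    [0,0,0,0,0,0]
  ]
}}

```text
time: 44.88
tool_pos: [509.5, -268.2, 138.9]
tcp_rot: [-180.0, -0.0, -7.9]
ft_force: [-0.0, 0.2, -2.6]
finger_gap: 62.3
grip_force: 66.6
```

Request:
{"op": "apply_moves", "data": {
  "rows": [
    [0,0,20,0,0,0],
    [0,0,35,0,0,0],
    [0,0,25,0,0,0],
    [0,0,12,0,0,0],
    [0,0,8,0,0,0]
  ]
}}

```text
time: 45.5
tool_pos: [509.0, -268.8, 37.8]
tcp_rot: [-180.0, 0.0, -8.0]
ft_force: [-0.7, -0.7, -1.6]
finger_gap: 62.0
grip_force: 66.6
```

Request:
{"op": "apply_moves", "data": {
  "rows": [
    [0,0,5,0,0,0],
    [0,0,2,0,0,0],
    [0,0,1,0,0,0],
    [0,0,0,0,0,0],
    [0,0,0,0,0,0]
  ]
}}

```text
time: 46.12
tool_pos: [509.5, -269.1, 31.2]
tcp_rot: [180.0, -0.0, -8.0]
ft_force: [0.0, 0.5, -1.8]
finger_gap: 62.0
grip_force: 66.6
```

Request:
{"op": "apply_moves", "data": {
  "rows": [
    [2,0,0,0,0,0],
    [1.5,0,0,0,0,0],
    [0.5,0,0,0,0,0],
    [0,0,0,0,0,0],
    [0,0,0,0,0,0]
  ]
}}

```text
time: 46.75
tool_pos: [513.2, -269.6, 30.8]
tcp_rot: [-180.0, 0.0, -8.0]
ft_force: [0.4, -0.0, -2.4]
finger_gap: 62.1
grip_force: 66.6
```

Request:
{"op": "apply_moves", "data": {
  "rows": [
    [0.5,0,0,0,0,0],
    [0.3,0,0,0,0,0],
    [0.2,0,0,0,0,0],
    [0,0,0,0,0,0],
    [0,0,0,0,0,0]
  ]
}}

```text
time: 47.38
tool_pos: [514.2, -269.7, 30.9]
tcp_rot: [180.0, -0.0, -8.0]
ft_force: [0.3, -0.6, -2.4]
finger_gap: 62.6
grip_force: 66.6
```

Request:
{"op": "apply_moves", "data": {
  "rows": [
    [0.5,0,0,0,0,0],
    [0.5,0,0,0,0,0],
    [0,0,0,0,0,0],
    [0,0,0,0,0,0],
    [0,0,0,0,0,0]
  ]
}}

```text
time: 48.0
tool_pos: [515.2, -269.9, 30.9]
tcp_rot: [180.0, -0.0, -8.0]
ft_force: [-0.0, -0.3, -2.2]
finger_gap: 62.3
grip_force: 66.6
```

Request:
{"op": "apply_moves", "data": {
  "rows": [
    [0,-2,0,0,0,0],
    [0,-2,0,0,0,0],
    [0,-0.5,0,0,0,0],
    [0,0,0,0,0,0],
    [0,0,0,0,0,0]
  ]
}}

```text
time: 48.62
tool_pos: [515.9, -265.5, 30.9]
tcp_rot: [180.0, -0.0, -8.0]
ft_force: [-0.6, 0.5, -2.7]
finger_gap: 62.6
grip_force: 66.6
```

Request:
{"op": "apply_moves", "data": {
  "rows": [
    [0.4,-0.5,0,0,0,0],
    [0.3,-0.5,0,0,0,0],
    [0,0,0,0,0,0],
    [0,0,0,0,0,0],
    [0,0,0,0,0,0]
  ]
}}

```text
time: 49.25
tool_pos: [516.1, -264.6, 30.6]
tcp_rot: [180.0, 0.1, -8.0]
ft_force: [-5.0, -1.4, -1.9]
finger_gap: 62.3
grip_force: 66.7
```

Request:
{"op": "apply_moves", "data": {
  "rows": [
    [0.4,-0.3,0,0,0,0],
    [0.3,-0.3,0,0,0,0],
    [0,0,0,0,0,0],
    [0,0,0,0,0,0],
    [0,0,0,0,0,0]
  ]
}}

```text
time: 49.88
tool_pos: [516.2, -264.6, 30.6]
tcp_rot: [180.0, 0.1, -8.0]
ft_force: [-9.0, -3.6, 0.4]
finger_gap: 62.5
grip_force: 66.9
```

Contact on both; a little more in y, then lower to touch.

Request:
{"op": "apply_moves", "data": {
  "rows": [
    [0,-0.5,0,0,0,0],
    [0,-0.3,0,0,0,0],
    [0,0,0,0,0,0],
    [0,0,0,0,0,0],
    [0,0,0,0,0,0]
  ]
}}

```text
time: 50.5
tool_pos: [516.2, -264.5, 30.6]
tcp_rot: [179.9, 0.1, -8.0]
ft_force: [-9.1, -7.4, -1.3]
finger_gap: 62.3
grip_force: 66.8
```

Request:
{"op": "apply_moves", "data": {
  "rows": [
    [0,0,0.5,0,0,0],
    [0,0,0.4,0,0,0],
    [0,0,0,0,0,0],
    [0,0,0,0,0,0],
    [0,0,0,0,0,0]
  ]
}}

```text
time: 51.12
tool_pos: [516.2, -264.5, 30.3]
tcp_rot: [179.9, 0.1, -8.0]
ft_force: [-11.8, -5.8, 4.6]
finger_gap: 62.6
grip_force: 67.4
```

Request:
{"op": "apply_moves", "data": {
  "rows": [
    [0,0,0,0,0,0],
    [0,0,0,0,0,0],
    [0,0,0,0,0,0],
    [0,0,0,0,0,0],
    [0,0,0,0,0,0]
  ],
  "fingers": 85
}}

```text
time: 51.75
tool_pos: [517.7, -263.1, 29.9]
tcp_rot: [-180.0, -0.0, -8.0]
ft_force: [-0.5, -0.1, -0.3]
finger_gap: 85.1
grip_force: 0.0
```

Request:
{"op": "apply_moves", "data": {
  "rows": [
    [0,0,-15,0,0,0],
    [0,0,-40,0,0,0],
    [0,0,-45,0,0,0],
    [-20,0,-50,0,0,0],
    [-20,0,-50,0,0,0]
  ]
}}

```text
time: 52.38
tool_pos: [477.5, -257.5, 232.7]
tcp_rot: [180.0, -0.1, -8.0]
ft_force: [0.2, 0.7, 0.0]
finger_gap: 85.1
grip_force: 0.0
```

Request:
{"op": "apply_moves", "data": {
  "rows": [
    [-10,0,-30,0,0,0],
    [0,0,0,0,0,0],
    [0,0,0,0,0,0],
    [0,0,0,0,0,0],
    [0,0,0,0,0,0]
  ]
}}

```text
time: 53.0
tool_pos: [467.7, -255.9, 258.6]
tcp_rot: [-179.9, 0.1, -8.0]
ft_force: [-0.0, -0.1, 0.8]
finger_gap: 85.1
grip_force: 0.0
```

```bash
python3 rack.py w5.png 45; python3 - <<'E'
from h import *
snap('side','s5.png')
E
```

```text
[ 467.7 -255.9  258.6] [-179.9    0.1   -8. ]
board 7030 ((-80.73017120361328, -44.07735061645508), (100.6539535522461, 161.53245544433594), 89.8652572631836) [[-161.61453247070312, -94.21424865722656], [-0.0825187936425209, -94.59413146972656], [0.1541900634765625, 6.059547424316406], [-161.37782287597656, 6.439430236816406]] 44.7294686617757
F 632 [[-0.2, -95.6], [3.6, -52.2], [7.2, -8.6]]
T 109 [[-158.8, -1.5], [-146.7, 2.1], [-133.6, 5.9]]
U 144 [[-28.3, -1.2], [-17.8, 2.3], [-6.4, 5.9]]
```

View pics/w5.png

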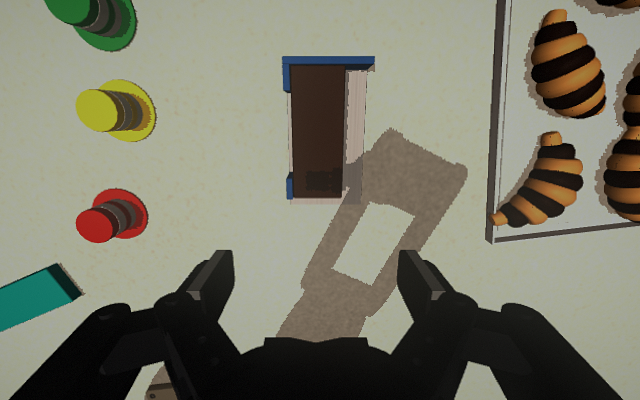

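View pics/s5.png

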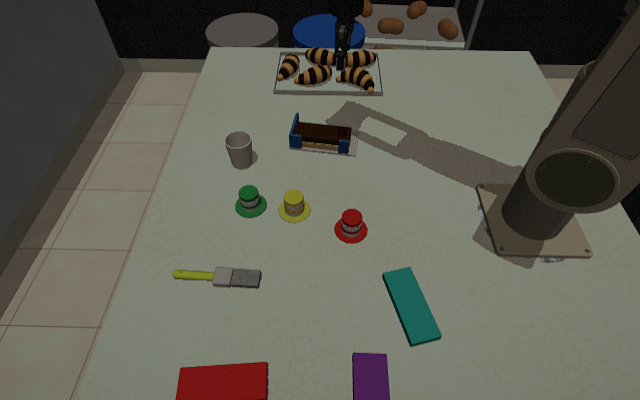

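Dark sits on pale, against the x-fence (px 328,62) and both tabs; the tins and cup are in place. One numeric check of squareness before I hand in.

```bash
python3 - <<'E'
from h import *
s,p,d=snap('wrist'); P=cloud('wrist',s,d)
a=np.radians(-8.05); ex=np.array([np.cos(a),np.sin(a)]); ey=np.array([-ex[1],ex[0]])
Q=np.dstack([(P[...,:2]-[600.2,-242.1])@ex,(P[...,:2]-[600.2,-242.1])@ey])
H=cv2.cvtColor(p,cv2.COLOR_RGB2HSV)
for n,z,c in [('dark',45,H[...,2]<90)]:
    m=(abs(P[...,2]-z)<3)&c&(H[...,0]<30)&(Q[...,0]>-175)&(Q[...,0]<2)&(Q[...,1]>-90)&(Q[...,1]<2)
    r=cv2.minAreaRect(Q[m].astype(np.float32)); print(n,m.sum(),r)
# profile of depth across y near mid-length and along x at end: side faces
s,p,d=snap('side'); P=cloud('side',s,d)
Q=np.dstack([(P[...,:2]-[600.2,-242.1])@ex,(P[...,:2]-[600.2,-242.1])@ey])
H=cv2.cvtColor(p,cv2.COLOR_RGB2HSV)
for lo,hi in [(11,22),(32,42)]:
    m=(P[...,2]>lo)&(P[...,2]<hi)&(Q[...,0]>-125)&(Q[...,0]<-35)&(abs(Q[...,1])<20)
    q=Q[m]; print(lo,len(q),np.median(q[:,1]),np.degrees(np.polyfit(q[:,0],q[:,1],1)[0]))
E
```

```text
dark 6800 ((-80.04361724853516, -33.7438850402832), (158.9989471435547, 64.23200988769531), 0.1896970421075821)
11 93 -2.7667083518804008 -0.0006734152699710852
32 90 -2.5261986982682823 -0.48664700758128493
```

```bash
python3 -c "
from h import *
print(job.hand_in())"
```

```text
the job is handed in; nothing more can be done
None
```

I handed the job in at about 53 s of robot time: each tin stands on its matching mat within about 2 mm of the middle, the dark board lies on the pale one with both against the rack's two fences, no tin tipped, and the cup was left untouched.

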